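# Shut the sharps bin's rotary lid to its temporary stop

### The job

Close the yellow sharps bin for the night: with a fingertip, gently push the upright tab on its white lid disc round clockwise (seen from above) until the disc clicks into the temporarily-shut stop, where the tab points to the solid round dot. Do not push it on towards the padlock mark, as that final lock cannot be undone. Do not pinch the tab, do not lift the bin or shove it out of its bracket, leave the bottles, rack and bucket standing where they are, and finish with the hand clear.

Things in the scene. Friction and masses are not known exactly. Their poses are not given: they have to be found in the camera images.
- bin: Yellow sharps bin, 1.1 to 1.7 kg, loose in a white bracket fixed to the bench (tray 180 mm square, wall 33 mm high, 2 to 4 mm play). Tub 160 mm square at the foot, 196 mm at the lid; lid top 146 mm above the foot. Origin: centre of the underside; z up. Stands turned by up to 35 degrees; at yaw 0 its four marks lie on the side towards the robot (-x).
- lid_disc (a joint): Turn of the lid disc (128 mm wide, vertical axis), rad, growing clockwise from above. Click stops: 0 open, 0.70 narrow, 1.40 shut (GOAL), 2.10 final lock. A spring draws it to the nearest stop (crests at 0.35, 1.05, 1.75), so past 1.10 it goes home by itself to within 0.03. To leave a stop takes 2 to 3 N at the tab. Starts between 0 and 0.70, mostly at one of the two.
- tab (a point): Middle of the top edge of the tab: upright white plate on the disc, 24 mm long radially (34 to 58 mm off the axis), 6 mm thick, 20 mm high above the disc's top face, with a buttress 10 mm to each side at its inner end only. The point is 46 mm off the axis and turns with the disc; the tab always points outwards at the mark of the position set.
- disc_centre (a point): On the disc's axis, at the height of its flat top face (150.5 mm above the bin's underside). A hub 42 mm wide stands 2 mm above that, with a boss 16 mm wide, 5 mm high; nothing but the tab stands higher. The drop opening (66 degrees wide, 20 to 54 mm off the axis) lies opposite the tab.
- mark_open (a point): Centre of the printed black ring, 18 mm wide, on the lid 82 mm from the disc's axis: disc open (tab points here at joint 0).
- mark_narrow (a point): Centre of the half-filled ring, 18 mm wide, next clockwise: narrow slot (joint 0.70).
- mark_shut (a point): Centre of the solid black round dot, 18 mm wide, third clockwise: temporarily shut, THE GOAL (joint 1.40).
- mark_lock (a point): Centre of the padlock sign, 14 mm wide, last clockwise: final lock, forbidden (joint 2.10).
- dropper_a: Bystander: amber dropper bottle with white cap, 25 mm across, 66 mm high, loose on the bench on the robot's side of the bin. Origin: centre of the underside.
- dropper_b: Bystander: a second, equal dropper bottle. Origin: centre of the underside.
- tube_rack: Bystander: white rack of capped blood tubes, 70 x 115 mm, 90 mm high, left (+y) of the bin. Origin: centre of the underside.
- bucket: Bystander: white bucket with three used pipettes standing in it, 136 mm across, pipettes reach about 220 mm high, right (-y) of the bin. Origin: centre of the underside.

How it is judged:
At the end, for the whole second after the job is handed in: The lid disc rests in the temporarily-shut stop (joint 1.40 within 0.10 rad, still), the bin sits upright in its bracket (within 12 mm of its start) and the bystanders stand within 30 mm of where they were (value of joint lid_disc between 1.3 and 1.5 rad and velocity of joint lid_disc between -0.05 and 0.05 rad/s and distance of bin from where it was at the start of the episode below 0.012 m and angle between bin's own z axis and vertical below 0.05 rad and distance of each of dropper_a, dropper_b, tube_rack, bucket from where it was at the start of the episode below 0.03 m); the robot touches nothing.
It fails at once if the disc was pushed past the temporarily-shut stop towards the final lock (joint over 1.72) (value of joint lid_disc above 1.72 rad).
It fails at once if the disc was pinched or forced (over 25 N between fingers and disc) (contact force between the fingers and lid_disc above 25 N).
It fails at once if the bin was lifted or shoved out of its bracket (moved over 15 mm) (distance of bin from where it was at the start of the episode above 0.015 m).
It fails at once if the bin was tipped (over 0.12 rad) (angle between bin's own z axis and vertical above 0.12 rad).
It fails at once if a bystander was moved over 30 mm, lifted or knocked over (distance of any of dropper_a, dropper_b, tube_rack, bucket from where it was at the start of the episode above 0.03 m or angle between any of dropper_a, dropper_b, tube_rack, bucket's own z axis and vertical above 0.5 rad).
It also fails if it takes over 42 s, if anything falls off the work surface, if the arm or the gripper's body presses on something with over 40 N, if the wrist force passes 120 N, or if a joint passes its speed limit or range.

### The arm

A 6-joint arm with a two-finger parallel gripper is mounted at the origin on the work surface. World frame = base frame: x ahead of the robot, y to its left, z up, the work surface at z = 0. Lengths are in m, angles in rad, forces in N, time in s.
With the tool pointing down it reaches from about 0.35 to 0.975 m from the base axis. Payload 4.9 kg.
Tool frame: the origin (TCP) lies midway between the tips of the shut fingers; the grasp point (between the pads) lies 19 mm behind it; z points along the fingers, y is the line along which they close (so a half turn about z gives the same grasp; the last joint's range is limited). The gripper opens to 85 mm and grips with 20 to 120 N. Pads are 22 mm wide; open, the fingers measure 114 mm over their backs; the gripper's body (76 mm by 85 mm) begins 54 mm behind the grasp point. The pads swing forward as they close: fully open they stand 13 mm farther back than shut.
Start: joints at [1.156, 0.053, 1.613, -0, 1.476, -0.119], TCP at [0.182, 0.598, 0.231] pointing down, gripper open.
Joint ranges: [-3.01, 3.01], [-1.01, 2.22], [0.06, 2.58], [-1.02, 4.17], [0.09, 2.62], [-3.14, 3.14]. Speed limits (rad/s): [2.57, 2.57, 3.14, 3.14, 3.14, 3.14].

### API

Orientations are given as a rotation vector (axis times angle).
In Python, from station import ctrl gives the robot as it stands.
- The arm moves only by the shell command python3 -m handwheel 'ROWS' [FORCE]. ROWS is JSON, a list of rows, each an object with "gripper": the gripper command: -1 is fully open, 1 is shut, values between are in proportion; "offset": the shift along the tool's x, y, z in mm, a list of three; "rotation": the turn, a rotation vector about the tool's x, y, z in rad, a list of three. A call has exactly 8 rows; each row is the pose to reach, as a shift and turn from the pose commanded when the call began, along the tool's axes at that moment; what a row does not reach only later rows make up. A row lasts 1/8 s, in which the tool goes at most 62.5 mm and 10.7 degrees, less where a joint would pass 70% of its speed; a pose out of reach is approached as far as the arm can. A call with a gripper value outside its range is refused whole. The fingers move at their own pace and stop on an object; FORCE is the grip in N (left out, the last holds). Time passes only in rows, so rows that repeat a pose let the fingers close, or fill a call up. It gives the time, the measured TCP pose, the force, the opening and the grip force at its end, in the units of the state.
- ctrl.get_obs(): the state, without advancing time (a new reading comes with each control period).
- ctrl.get_image(name): name is "scene" or "top" or "wrist"; returns a dict with "image" (420x560x3 uint8, red, green, blue), "fovy" (degrees; the focal length in pixels is half the picture's height over the tangent of half this angle, whatever the lens; pixels are square), "cx", "cy" (the principal point, pixels), "xyz" and "attitude" of the camera in the world. Camera axes: x right, y up, looking along -z (the intrinsics and any distortion apply to the point x, -y, -z); pixel columns grow to the right and rows downward; lengths in m; the calibration is good to about 2 mm. A picture is of the moment at which its call begins. There is no depth.
- ctrl.finish_job(): hands the job in; it is judged then, once.
The state is a dict: "t": time; "q": joint angles; "dq": joint speeds; "effort": joint torques, N m; "tool_pos": TCP position; "tool_rot": TCP orientation; "contact_force": force on the tool from outside, world axes, zero at the start; "wrist_torque": the same for the moment, N m; "opening": finger opening in m; "grip_force": force on a finger pad.
Only numpy, scipy, OpenCV 4.12 (cv2) and the standard library are available. Lean on these libraries where they do the work, as an engineer would, in place of code of your own. Each camera call takes 0.05 s, during which the arm holds its last target. There are 200 camera calls.

## Working session

There is one attempt and no reset: what is moved stays moved. The work goes in short steps, Python scripts to look and compute and a shell command to move; the robot and the scene stay as the last step left them, time stands still between calls to the robot, and variables do not carry over. Pictures are saved under pics/ and viewed, at most 10 in all, crops included, and the job is handed in when it is done.

```bash
mkdir -p pics; ls; cat > h.py <<'E'
import numpy as np, cv2, json
from scipy.spatial.transform import Rotation as R
from station import ctrl
def grab(n):
    d=ctrl.get_image(n); cv2.imwrite(f'pics/{n}_{int(ctrl.get_obs()["t"]*1000)}.png',d['image'][:,:,::-1]); return d
E
python3 - <<'E'
from h import *
for n in ('top','scene'):
    d=grab(n); print({k:v for k,v in d.items() if k!='image'})
print(ctrl.get_obs())
E
ls pics
```

```text
pics
{'fovy': 46.465606970181405, 'cx': 281.5838504236381, 'cy': 211.6187101635249, 'xyz': array([0.47980392, 0.04210827, 1.05687724]), 'attitude': array([ 0.0649874 , -0.09637226, -1.54246483])}
{'fovy': 55.57073563624897, 'cx': 276.0571066057944, 'cy': 212.52377056447617, 'xyz': array([ 1.0306436 , -0.45614309,  0.61980154]), 'attitude': array([0.87899336, 0.35087017, 0.70315934])}
{'t': 0.1, 'q': array([ 1.15599896e+00,  5.32757902e-02,  1.61417974e+00, -2.33948176e-06,
        1.47597569e+00, -1.19008712e-01]), 'dq': array([-0.00069758, -0.00173783, -0.00348761, -0.00110253,  0.00310074,
        0.00206746]), 'effort': array([-1.91587033e-04, -3.94900954e+01, -3.71361315e+01, -3.91856531e-05,
        3.93959926e-03, -4.22396454e-06]), 'tool_pos': array([0.18195946, 0.59733399, 0.23018151]), 'tool_rot': array([-4.62860163e-01, -3.10681906e+00,  2.78629539e-03]), 'contact_force': array([ 0.07341869,  0.28781072, -0.36403963]), 'wrist_torque': array([ 0.01126783,  0.02131458, -0.00727762]), 'grip_force': 0.0, 'opening': 0.08533303584754331}
scene_100.png
top_50.png
```

View pics/top_50.png

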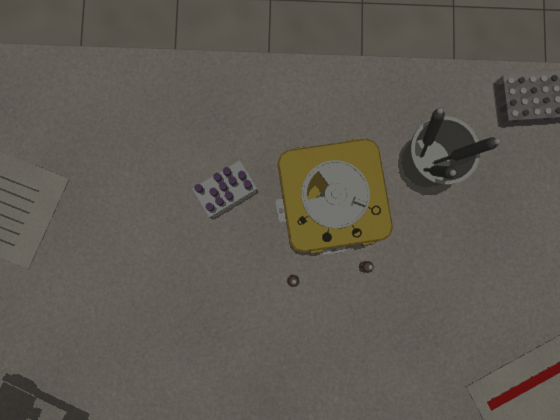

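View pics/scene_100.png

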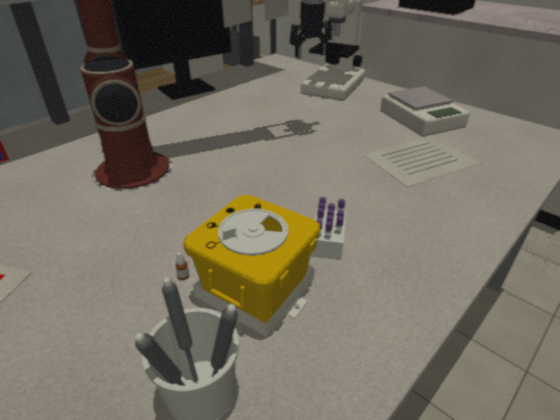

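The top view shows the disc centre near (336,194), with the ring at (376,210), half ring (357,232), solid dot (327,237) and padlock (302,220). The tab at about (359,202) points at the ring, so the disc is open. In the scene view the disc centre is near (254,231).

```bash
cat >> h.py <<'E'
def ray(d,uv):
    f=d['image'].shape[0]/2/np.tan(np.radians(d['fovy'])/2)
    v=np.array([(uv[0]-d['cx'])/f,-(uv[1]-d['cy'])/f,-1.])
    return np.array(d['xyz']),R.from_rotvec(d['attitude']).apply(v)
def plane(d,uv,z):
    o,v=ray(d,uv); return o+v*(z-o[2])/v[2]
def tri(d1,p1,d2,p2):
    (a,u),(b,v)=ray(d1,p1),ray(d2,p2)
    s=np.linalg.lstsq(np.c_[u,-v],b-a,rcond=None)[0]
    return (a+u*s[0]+b+v*s[1])/2,np.linalg.norm(a+u*s[0]-b-v*s[1])
E
python3 - <<'E'
from h import *
t=grab('top'); s=grab('scene')
p,e=tri(t,(336.5,193.5),s,(254,230)); print('disc',p,e)
z=.152
def blobs(d,c,r,rmin):
    g=cv2.cvtColor(d['image'],cv2.COLOR_RGB2HSV)
    m=((g[:,:,2]<70)).astype(np.uint8)
    n,l,st,ce=cv2.connectedComponentsWithStats(m)
    for i in range(1,n):
        q=np.hypot(*(ce[i]-c))
        if rmin<q<r and 8<st[i,4]<400: print(ce[i].round(1),st[i],'xy',plane(d,ce[i],z)[:2].round(4))
blobs(t,(336,194),52,36)
g=cv2.cvtColor(t['image'],cv2.COLOR_RGB2HSV)
m=((g[:,:,1]<70)&(g[:,:,2]>95)).astype(np.uint8)
n,l,st,ce=cv2.connectedComponentsWithStats(m); i=l[205,330]; print(st[i],ce[i])
c=max(cv2.findContours((l==i).astype(np.uint8),0,2)[0],key=cv2.contourArea); 
(u,v),r=cv2.minEnclosingCircle(c); print(u,v,r,cv2.fitEllipse(cv2.convexHull(c)),plane(t,(u,v),.153))
for nme,uv,zz in [('tab',(359,202),.173),('dA',(293,281),.066),('dB',(367,267),.066),('bucket',(445,150),.12),('ring',(376,210),z),('half',(357,232),z),('dot',(327,237),z),('lock',(302,220),z)]: print(nme,plane(t,uv,zz).round(4))
im=cv2.resize(t['image'][130:280,265:415],(600,600),interpolation=cv2.INTER_CUBIC); cv2.imwrite('pics/crop1.png',cv2.convertScaleAbs(im[:,:,::-1],alpha=1.4))
E
```

```text
disc [ 0.61133187 -0.07536665  0.15409586] 0.0029788994867887843
[375.2 209.9] [369 206  12   9  44] xy [ 0.5818 -0.1496]
[301.7 220.2] [297 216  10   9  49] xy [ 0.5587 -0.0126]
[356.  231.6] [352 226  10  12  62] xy [ 0.5403 -0.1141]
[326.5 236.5] [322 229  10  13  81] xy [ 0.5296 -0.0593]
[ 301  160   69   68 3132] [337.19189017 194.82503193]
335.1485595703125 193.971435546875 34.30529022216797 ((335.126953125, 193.8628387451172), (67.30719757080078, 68.41643524169922), 124.55498504638672) [ 0.60952437 -0.0740915   0.153     ]
tab [ 0.5931 -0.1154  0.173 ]
dA [ 0.4432 -0.003   0.066 ]
dB [ 0.475  -0.1519  0.066 ]
bucket [ 0.7077 -0.2935  0.12  ]
ring [ 0.5816 -0.1511  0.152 ]
half [ 0.5395 -0.1159  0.152 ]
dot [ 0.5287 -0.0602  0.152 ]
lock [ 0.5591 -0.0132  0.152 ]
```

View pics/crop1.png

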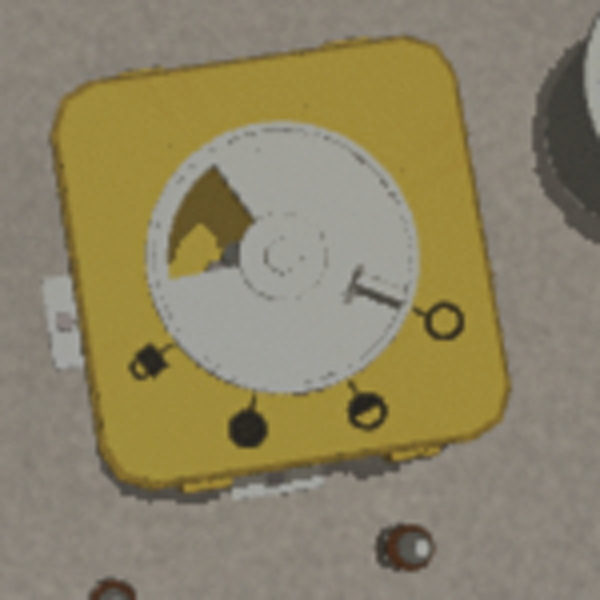

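The marks lie about 81 mm from the disc centre (0.6095,-0.074) and span 80° from ring to dot, which fits the given sizes. The tab's side view direction matches joint ≈0. Next I'll compute the moves.

```bash
cat >> h.py <<'E'
C=np.array([.6095,-.0745]); PHI0=np.radians(-110)
def pose(th,gap,z,r=.051):
    p=PHI0-th; er=np.array([np.cos(p),np.sin(p)]); et=np.array([np.sin(p),-np.cos(p)])
    xy=C+r*er-(.014+gap)*et
    x=np.r_[et,0]; zz=np.array([0,0,-1.]); return np.r_[xy,z],R.from_matrix(np.c_[x,np.cross(zz,x),zz])
def row(P):
    o=ctrl.get_obs(); T=R.from_rotvec(o['tool_rot'])
    print((T.inv().apply(P[0]-o['tool_pos'])*1000).round(1),(T.inv()*P[1]).as_rotvec().round(3))
E
python3 -c "
from h import *
P=pose(0,.014,.230);print(P[0]);row(P)"
```

```text
[ 0.61836837 -0.13200089  0.23      ]
[-630.  -570.6    1.2] [-0.001 -0.     0.053]
```

```bash
python3 -m handwheel '[{"gripper":1,"offset":[-40,-36,0],"rotation":[0,0,0]},{"gripper":1,"offset":[-80,-72,0],"rotation":[0,0,0]},{"gripper":1,"offset":[-120,-108,0],"rotation":[0,0,0]},{"gripper":1,"offset":[-160,-144,0],"rotation":[0,0,0]},{"gripper":1,"offset":[-200,-180,0],"rotation":[0,0,0]},{"gripper":1,"offset":[-240,-216,0],"rotation":[0,0,0.02]},{"gripper":1,"offset":[-280,-252,0],"rotation":[0,0,0.04]},{"gripper":1,"offset":[-320,-288,0],"rotation":[0,0,0.05]}]' 20 && python3 -c "
from h import *
P=pose(0,.014,.230);print(ctrl.get_obs()['opening']);row(P)"
```

```text
t: 1.2
tool_pos: [0.4048, 0.2275, 0.2313]
tool_rot: [0.541, 3.094, 0.0]
contact_force: [0.1, -0.5, 0.3]
opening: 0.0
grip_force: 0.0
2.069966462034578e-05
[-322.8 -265.8    1.3] [0.    0.    0.003]
```

```bash
python3 -m handwheel '[{"gripper":1,"offset":[-46,-38,0],"rotation":[0,0,0]},{"gripper":1,"offset":[-92,-76,0],"rotation":[0,0,0]},{"gripper":1,"offset":[-138,-114,0],"rotation":[0,0,0]},{"gripper":1,"offset":[-184,-152,0],"rotation":[0,0,0]},{"gripper":1,"offset":[-230,-190,0],"rotation":[0,0,0]},{"gripper":1,"offset":[-276,-228,0],"rotation":[0,0,0]},{"gripper":1,"offset":[-313,-260,0],"rotation":[0,0,0]},{"gripper":1,"offset":[-313,-260,0],"rotation":[0,0,0]}]' 20 && python3 -c "
from h import *
row(pose(0,.014,.162));grab('wrist');d=grab('top')
im=cv2.resize(d['image'][130:280,265:415],(600,600),interpolation=cv2.INTER_CUBIC); cv2.imwrite('pics/crop2.png',cv2.convertScaleAbs(im[:,:,::-1],alpha=1.4))";ls pics
```

```text
t: 2.2
tool_pos: [0.6113, -0.1245, 0.2304]
tool_rot: [-0.546, -3.093, 0.0]
contact_force: [-0.0, 0.5, 0.6]
opening: -0.0002
grip_force: 0.0
[-9.3 -4.6 68.4] [-0.    -0.001 -0.001]
crop1.png
crop2.png
scene_100.png
scene_200.png
top_150.png
top_2300.png
top_50.png
wrist_2250.png
```

View pics/wrist_2250.png

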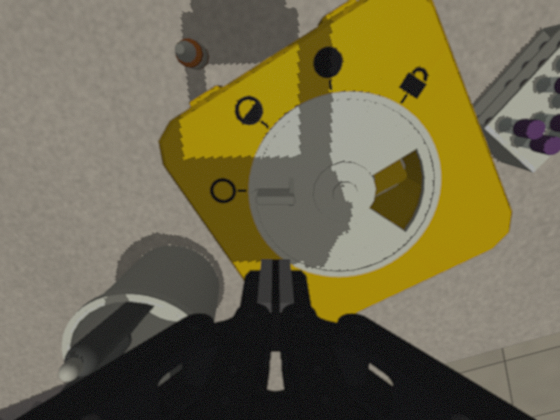

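The wrist view shows the tab at (275,193) pointing at the ring (223,190). The boss is at (345,190), and the shut fingertips at (275,265) are well aligned on the tab's counter-clockwise side. Next I'll descend beside the tab.

```bash
python3 -m handwheel '[{"gripper":1,"offset":[-5,-3,0],"rotation":[0,0,0]},{"gripper":1,"offset":[-9,-5,10],"rotation":[0,0,0]},{"gripper":1,"offset":[-9,-5,24],"rotation":[0,0,0]},{"gripper":1,"offset":[-9,-5,36],"rotation":[0,0,0]},{"gripper":1,"offset":[-9,-5,48],"rotation":[0,0,0]},{"gripper":1,"offset":[-9,-5,58],"rotation":[0,0,0]},{"gripper":1,"offset":[-9,-5,66],"rotation":[0,0,0]},{"gripper":1,"offset":[-9,-5,68],"rotation":[0,0,0]}]' 20 && python3 -c "
from h import *
d=grab('wrist')
# boss from the earlier picture pose is stale; use tip check now
o=ctrl.get_obs();print(o['contact_force'])
for th,g in [(0,.014),(0,.004),(0,0),(.1,0),(.2,0),(.3,0),(.4,0)]: row(pose(th,g,.162))"; ls -t pics|head -1
```

```text
t: 3.3
tool_pos: [0.6172, -0.1293, 0.1626]
tool_rot: [-0.54, -3.094, -0.0]
contact_force: [0.4, 0.2, 0.2]
opening: 0.0003
grip_force: 0.0
[ 0.26486837 -0.67463546 -0.35945167]
[-1.9 -2.1  0.8] [-0.    -0.001  0.003]
[ 8.1 -2.1  0.8] [-0.    -0.001  0.003]
[12.1 -2.1  0.8] [-0.    -0.001  0.003]
[17.2 -3.2  0.8] [-0.    -0.001  0.103]
[22.5 -3.8  0.8] [-0.    -0.001  0.203]
[27.8 -3.9  0.8] [-0.    -0.001  0.303]
[33.1 -3.4  0.8] [-0.    -0.001  0.403]
wrist_3350.png
```

View pics/wrist_3350.png

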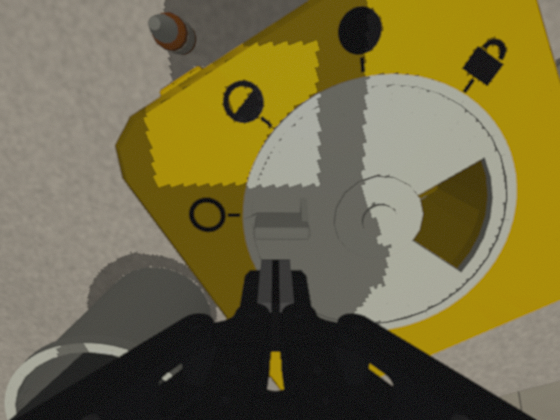

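The fingertips at (275,262) are down just beside the tab (250–308, 225), roughly centred on its plate. Next I'll push slowly through about 0.4 rad.

```bash
python3 -m handwheel '[{"gripper":1,"offset":[5,-2,1],"rotation":[0,0,0]},{"gripper":1,"offset":[9,-2,1],"rotation":[0,0,0]},{"gripper":1,"offset":[12,-2,1],"rotation":[0,0,0]},{"gripper":1,"offset":[15,-3,1],"rotation":[0,0,0.05]},{"gripper":1,"offset":[17,-3,1],"rotation":[0,0,0.1]},{"gripper":1,"offset":[20,-4,1],"rotation":[0,0,0.15]},{"gripper":1,"offset":[22.5,-4,1],"rotation":[0,0,0.2]},{"gripper":1,"offset":[25,-4,1],"rotation":[0,0,0.25]}]' 20 && python3 -c "
from h import *
d=grab('wrist');d=grab('top')
for th in (.25,.3,.4,.5,.6,.7,.8): row(pose(th,0,.162))"; ls -t pics|head -2
```

```text
t: 4.35
tool_pos: [0.5933, -0.1257, 0.1629]
tool_rot: [0.924, 2.999, -0.002]
contact_force: [2.8, -3.7, -2.2]
opening: -0.0
grip_force: 1.7
[0.6 0.3 0.7] [-0.     0.001  0.003]
[ 3.2 -0.3  0.7] [-0.     0.001  0.053]
[ 8.4 -1.2  0.7] [-0.     0.001  0.153]
[13.7 -1.5  0.7] [-0.     0.001  0.253]
[19.  -1.3  0.7] [-0.     0.001  0.353]
[24.2 -0.6  0.7] [-0.     0.001  0.453]
[29.4  0.6  0.7] [0.    0.001 0.553]
top_4450.png
wrist_4400.png
```

```bash
python3 -m handwheel '[{"gripper":1,"offset":[3,0,0],"rotation":[0,0,0.05]},{"gripper":1,"offset":[5.5,-1,0],"rotation":[0,0,0.1]},{"gripper":1,"offset":[8,-1,0],"rotation":[0,0,0.15]},{"gripper":1,"offset":[11,-1.5,0],"rotation":[0,0,0.2]},{"gripper":1,"offset":[13.5,-1.5,0],"rotation":[0,0,0.25]},{"gripper":1,"offset":[16,-1.5,0],"rotation":[0,0,0.3]},{"gripper":1,"offset":[19,-1.3,0],"rotation":[0,0,0.35]},{"gripper":1,"offset":[21.5,-1,0],"rotation":[0,0,0.4]}]' 20 && python3 -c "
from h import *
d=grab('wrist')
for th in (.65,.7,.8,.9,1.0,1.1,1.15): row(pose(th,0,.162))"; ls -t pics|head -1
```

```text
t: 5.45
tool_pos: [0.574, -0.1132, 0.1625]
tool_rot: [-1.501, -2.759, -0.001]
contact_force: [0.4, 0.1, 0.9]
opening: -0.0003
grip_force: 0.0
[-1.  -0.2  0.4] [ 0.    -0.001  0.002]
[ 1.6 -0.9  0.4] [ 0.    -0.001  0.052]
[ 6.8 -1.7  0.4] [ 0.    -0.001  0.152]
[12.1 -2.1  0.5] [-0.    -0.001  0.252]
[17.4 -1.9  0.5] [-0.    -0.001  0.352]
[22.6 -1.2  0.5] [-0.    -0.001  0.452]
[25.2 -0.7  0.5] [-0.    -0.001  0.502]
wrist_5500.png
```

View pics/wrist_5500.png

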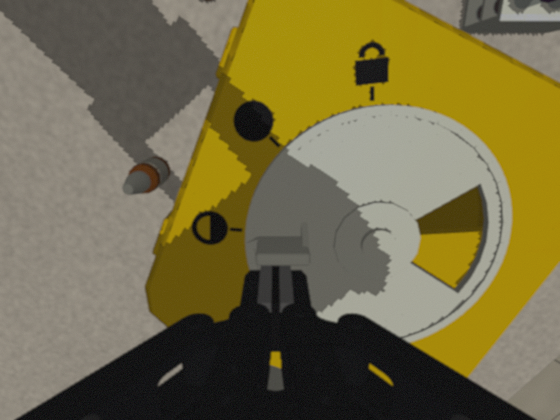

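The disc has clicked on to the narrow stop: the tab at (282,245) points at the half ring (210,228), and the finger is just behind it. I'll carry on at the same pace.

```bash
python3 -m handwheel '[{"gripper":1,"offset":[1.5,-1,0],"rotation":[0,0,0.05]},{"gripper":1,"offset":[4,-1.3,0],"rotation":[0,0,0.1]},{"gripper":1,"offset":[7,-1.7,0],"rotation":[0,0,0.15]},{"gripper":1,"offset":[9.5,-2,0],"rotation":[0,0,0.2]},{"gripper":1,"offset":[12,-2,0],"rotation":[0,0,0.25]},{"gripper":1,"offset":[14.7,-2,0],"rotation":[0,0,0.3]},{"gripper":1,"offset":[17.4,-2,0],"rotation":[0,0,0.35]},{"gripper":1,"offset":[17.4,-2,0],"rotation":[0,0,0.35]}]' 20 && python3 -c "
from h import *
d=grab('wrist')
for th in (1.0,1.05,1.1,1.15,1.2): row(pose(th,0,.162))"; ls -t pics|head -1
```

```text
t: 6.5
tool_pos: [0.5629, -0.0997, 0.1624]
tool_rot: [-1.956, -2.458, -0.001]
contact_force: [-1.0, -0.8, 0.3]
opening: -0.0001
grip_force: 0.0
[ 0.3 -0.1  0.3] [-0.    -0.001  0.005]
[ 2.9 -0.7  0.3] [-0.    -0.001  0.055]
[ 5.5 -1.2  0.3] [-0.    -0.001  0.105]
[ 8.1 -1.6  0.4] [-0.    -0.001  0.155]
[10.7 -1.8  0.4] [-0.    -0.001  0.205]
wrist_6550.png
```

View pics/wrist_6550.png

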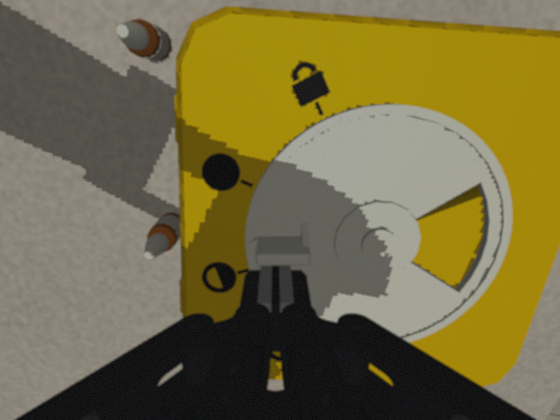

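The tab at (282,245) now points about midway between the half ring (218,277) and the dot (221,172), so it is near the crest at about 1.0. I'll nudge the finger to a nominal 1.17 and let the spring take over.

```bash
python3 -m handwheel '[{"gripper":1,"offset":[1.5,-0.4,0],"rotation":[0,0,0.03]},{"gripper":1,"offset":[3,-0.7,0],"rotation":[0,0,0.055]},{"gripper":1,"offset":[4.2,-1,0],"rotation":[0,0,0.08]},{"gripper":1,"offset":[5.5,-1.2,0],"rotation":[0,0,0.105]},{"gripper":1,"offset":[6.8,-1.4,0],"rotation":[0,0,0.13]},{"gripper":1,"offset":[8,-1.6,0],"rotation":[0,0,0.155]},{"gripper":1,"offset":[9,-1.7,0],"rotation":[0,0,0.17]},{"gripper":1,"offset":[9,-1.7,0],"rotation":[0,0,0.17]}]' 20 && python3 -c "
from h import *
d=grab('wrist')"; ls -t pics|head -1
```

```text
t: 7.55
tool_pos: [0.5594, -0.0913, 0.1623]
tool_rot: [-2.159, -2.281, -0.001]
contact_force: [-0.2, -0.4, -0.2]
opening: 0.0003
grip_force: 0.3
wrist_7600.png
```

View pics/wrist_7600.png

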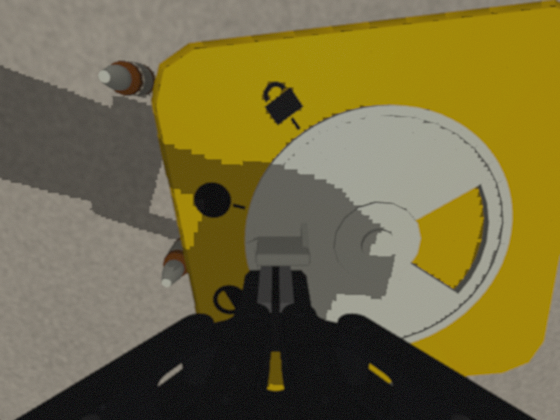

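The tab is past the crest at about 1.15, with the dot (212,200) still some 13° ahead. I'll push a little further, to nominal 1.25, then back off.

```bash
python3 -m handwheel '[{"gripper":1,"offset":[1.3,-0.3,0],"rotation":[0,0,0.025]},{"gripper":1,"offset":[2.6,-0.5,0],"rotation":[0,0,0.05]},{"gripper":1,"offset":[4,-0.7,0],"rotation":[0,0,0.08]},{"gripper":1,"offset":[4,-0.7,0],"rotation":[0,0,0.08]},{"gripper":1,"offset":[0,0,0],"rotation":[0,0,0.08]},{"gripper":1,"offset":[-6,0,0],"rotation":[0,0,0.08]},{"gripper":1,"offset":[-10,0,-8],"rotation":[0,0,0.08]},{"gripper":1,"offset":[-12,0,-25],"rotation":[0,0,0.08]}]' 20 && python3 -m handwheel '[{"gripper":1,"offset":[0,0,-20],"rotation":[0,0,0]},{"gripper":1,"offset":[0,0,-40],"rotation":[0,0,0]},{"gripper":1,"offset":[0,0,-60],"rotation":[0,0,0]},{"gripper":1,"offset":[0,0,-80],"rotation":[0,0,0]},{"gripper":1,"offset":[-20,0,-90],"rotation":[0,0,0]},{"gripper":1,"offset":[-40,0,-100],"rotation":[0,0,0]},{"gripper":1,"offset":[-40,0,-100],"rotation":[0,0,0]},{"gripper":1,"offset":[-40,0,-100],"rotation":[0,0,0]}]' && python3 -c "
from h import *
d=grab('wrist')"; ls -t pics|head -1
```

```text
t: 8.6
tool_pos: [0.5597, -0.1038, 0.1875]
tool_rot: [-2.249, -2.192, 0.001]
contact_force: [-0.9, 0.2, 0.1]
opening: -0.0001
grip_force: 0.0
t: 9.6
tool_pos: [0.5587, -0.1438, 0.2863]
tool_rot: [-2.249, -2.191, 0.001]
contact_force: [0.7, 0.9, -0.4]
opening: 0.0001
grip_force: 0.0
wrist_9650.png
```

View pics/wrist_9650.png

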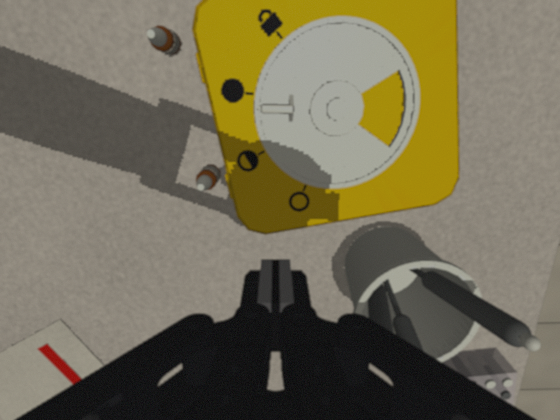

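The hand is clear. The tab (277,107) is still 8–9° short of the dot (232,90), and the opening at (385,107) agrees with that. I'll measure whether it is still creeping home.

```bash
cat >> h.py <<'E'
def joint():
    d=grab('wrist'); g=cv2.cvtColor(d['image'],cv2.COLOR_RGB2HSV)
    def comp(m,z,rlo,rhi):
        v,u=np.nonzero(m); P=np.array([plane(d,(a,b),z)[:2] for a,b in zip(u,v)])-C
        r=np.hypot(*P.T); return P[(r>rlo)&(r<rhi)]
    op=comp(g[:,:,1]>110,.154,.024,.052).mean(0)
    v,u=np.nonzero(g[:,:,2]<55); P=np.array([plane(d,(a,b),.152)[:2] for a,b in zip(u,v)])-C
    r=np.hypot(*P.T); P=P[(r>.074)&(r<.090)]; a=np.unwrap(np.arctan2(*P.T[::-1])%(2*np.pi))
    a=np.degrees(np.arctan2(*P.T[::-1]))%360
    m=[a[(a>c-12)&(a<c+12)].mean() for c in (130,170,210,250)]  # lock, shut, narrow, open
    t=np.degrees(np.arctan2(-op[1],-op[0]))%360
    print('marks',np.round(m,1),'tab dir',t.round(1),'joint',np.radians(m[1]-t)+1.40, 'r',np.hypot(*op))
E
python3 -c "
from h import *
joint()"
python3 -m handwheel '[{"gripper":1,"offset":[0,0,0],"rotation":[0,0,0]},{"gripper":1,"offset":[0,0,0],"rotation":[0,0,0]},{"gripper":1,"offset":[0,0,0],"rotation":[0,0,0]},{"gripper":1,"offset":[0,0,0],"rotation":[0,0,0]},{"gripper":1,"offset":[0,0,0],"rotation":[0,0,0]},{"gripper":1,"offset":[0,0,0],"rotation":[0,0,0]},{"gripper":1,"offset":[0,0,0],"rotation":[0,0,0]},{"gripper":1,"offset":[0,0,0],"rotation":[0,0,0]}]'
python3 -c "
from h import *
joint()"
```

```text
marks [130.  169.5 208.8 248.2] tab dir 177.5 joint 1.2590800025925084 r 0.03729406298579086
t: 10.7
tool_pos: [0.5591, -0.1435, 0.2873]
tool_rot: [2.249, 2.193, -0.0]
contact_force: [0.0, -0.6, -0.3]
opening: -0.0003
grip_force: 0.0
marks [129.9 169.5 208.9 248.2] tab dir 177.5 joint 1.2596694743502657 r 0.037343843443533684
```

The disc isn't moving, but the bin may have shifted in its bracket play, which would bias my angle. I'll refit the disc centre from the marks, using a clear view from both cameras.

```bash
python3 -m handwheel '[{"gripper":1,"offset":[-10,40,0],"rotation":[0,0,0]},{"gripper":1,"offset":[-10,80,0],"rotation":[0,0,0]},{"gripper":1,"offset":[-10,100,0],"rotation":[0,0,0]},{"gripper":1,"offset":[-10,100,0],"rotation":[0,0,0]},{"gripper":1,"offset":[-10,60,0],"rotation":[0,0,0]},{"gripper":1,"offset":[-10,0,0],"rotation":[0,0,0]},{"gripper":1,"offset":[-10,-60,0],"rotation":[0,0,0]},{"gripper":1,"offset":[-10,-90,0],"rotation":[0,0,0]}]'
cat > m.py <<'E'
from h import *
from scipy.optimize import least_squares
for cam in ('top','wrist'):
    d=grab(cam); g=cv2.cvtColor(d['image'],cv2.COLOR_RGB2HSV)
    m=(g[:,:,2]<(70 if cam=='top' else 55)).astype(np.uint8)
    n,l,st,ce=cv2.connectedComponentsWithStats(m); B=[]
    for i in range(1,n):
        p=plane(d,ce[i],.151)[:2]
        if .07<np.hypot(*(p-C))<.095 and 20<st[i,4]<900: B.append(p)
    B=np.array(B); nom=lambda x:[x[:2]+.082*np.array([np.cos(x[2]-j),np.sin(x[2]-j)]) for j in (0,.7,1.4,2.1)]
    f=lambda x:np.min([np.linalg.norm(B-q,axis=1) for q in nom(x)],axis=1)
    s=least_squares(f,[*C,PHI0]); c=s.x[:2]
    v,u=np.nonzero(g[:,:,1]>110); P=np.array([plane(d,(a,b),.1535)[:2] for a,b in zip(u,v)])-c; r=np.hypot(*P.T); op=P[(r>.024)&(r<.051)]; o=op.mean(0)
    hull=np.array([plane(d,q,.152)[:2] for q in ()])
    t=np.arctan2(-o[1],-o[0]); print(cam,'centre',c,'yaw0',np.degrees(s.x[2]),'res',s.fun.round(4),'joint',(s.x[2]-t)%(2*np.pi),len(op))
    # white disc outline centre on its plane as a check
    w=((g[:,:,1]<60)).astype(np.uint8)
    pc=[np.arctan2(*(op[:,::-1]).T)]; 
    im=d['image']; rr=70 if cam=='top' else 100
    R0=[q for q in [(ce[i]) for i in range(1,n)] if .07<np.hypot(*(plane(d,q,.151)[:2]-C))<.095]
    x0,y0=np.mean(R0,0).astype(int); cr=im[max(0,y0-rr-30):y0+rr,max(0,x0-rr):x0+rr+30]
    cv2.imwrite(f'pics/c_{cam}.png',cv2.convertScaleAbs(cv2.resize(cr,(400,400))[:,:,::-1],alpha=1.3))
a=[cv2.imread(f'pics/c_{k}.png') for k in('top','wrist')]; cv2.imwrite('pics/both.png',np.hstack(a))
E
python3 m.py
```

```text
t: 11.75
tool_pos: [0.4659, -0.1508, 0.2872]
tool_rot: [2.249, 2.192, -0.0]
contact_force: [0.7, -0.2, 0.7]
opening: -0.0002
grip_force: 0.0
top centre [ 0.60949689 -0.0742068 ] yaw0 -111.03831763566848 res [0.001  0.001  0.0009 0.0018] joint 1.2389129739907965 320
wrist centre [ 0.61042783 -0.07453927] yaw0 -109.82833353518636 res [0.002  0.0022 0.0022 0.0031] joint 1.2702326915675686 2015
```

View pics/both.png

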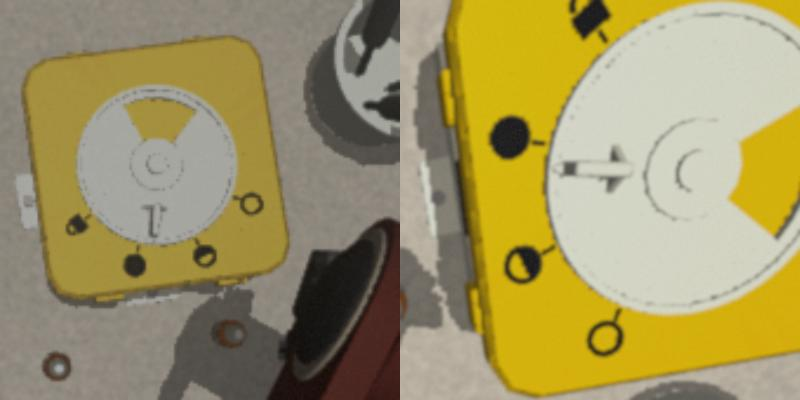

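Both views put the disc at rest near 1.25 (tab short of the dot), with the bin unmoved, and the finger's nominal angle matches the real one. I'll go back and push it to about 1.38.

```bash
python3 -c "
from h import *
for a in [(1.2,.012,.2),(1.2,.012,.162)]: row(pose(*a))"
```

```text
[51.9 91.5 87.7] [ 0.001  0.001 -0.048]
[ 51.9  91.4 125.7] [ 0.001  0.001 -0.048]
```

```bash
python3 -m handwheel '[{"gripper":1,"offset":[20,35,10],"rotation":[0,0,0]},{"gripper":1,"offset":[40,70,40],"rotation":[0,0,-0.04]},{"gripper":1,"offset":[52,91,75],"rotation":[0,0,-0.048]},{"gripper":1,"offset":[52,91,88],"rotation":[0,0,-0.048]},{"gripper":1,"offset":[52,91,100],"rotation":[0,0,-0.048]},{"gripper":1,"offset":[52,91,112],"rotation":[0,0,-0.048]},{"gripper":1,"offset":[52,91,122],"rotation":[0,0,-0.048]},{"gripper":1,"offset":[52,91,125],"rotation":[0,0,-0.048]}]' && python3 -c "
from h import *
for a in [(1.2,0,.162),(1.25,0,.162),(1.3,0,.162),(1.34,0,.162),(1.38,0,.162)]: row(pose(*a))"
```

```text
t: 12.85
tool_pos: [0.5607, -0.1017, 0.1619]
tool_rot: [-2.196, -2.246, 0.0]
contact_force: [0.4, -0.4, 0.1]
opening: 0.0
grip_force: 0.0
[12.2 -1.6 -0.1] [-0.    -0.     0.001]
[14.7 -2.3 -0.1] [-0.    -0.     0.051]
[17.3 -2.8 -0.1] [-0.    -0.     0.101]
[19.4 -3.1 -0.1] [-0.    -0.     0.141]
[21.5 -3.3 -0.1] [-0.    -0.     0.181]
```

```bash
python3 -m handwheel '[{"gripper":1,"offset":[6,-1,0],"rotation":[0,0,0]},{"gripper":1,"offset":[12,-1.6,0],"rotation":[0,0,0]},{"gripper":1,"offset":[14.7,-2.3,0],"rotation":[0,0,0.05]},{"gripper":1,"offset":[17.3,-2.8,0],"rotation":[0,0,0.1]},{"gripper":1,"offset":[19.4,-3,0],"rotation":[0,0,0.14]},{"gripper":1,"offset":[20.5,-3.2,0],"rotation":[0,0,0.16]},{"gripper":1,"offset":[21.5,-3.3,0],"rotation":[0,0,0.18]},{"gripper":1,"offset":[21.5,-3.3,0],"rotation":[0,0,0.18]}]' && python3 -m handwheel '[{"gripper":1,"offset":[-6,0,0],"rotation":[0,0,0]},{"gripper":1,"offset":[-12,0,0],"rotation":[0,0,0]},{"gripper":1,"offset":[-12,0,-20],"rotation":[0,0,0]},{"gripper":1,"offset":[-12,0,-50],"rotation":[0,0,0]},{"gripper":1,"offset":[-20,-30,-80],"rotation":[0,0,0]},{"gripper":1,"offset":[-35,-60,-110],"rotation":[0,0,0]},{"gripper":1,"offset":[-50,-90,-125],"rotation":[0,0,0]},{"gripper":1,"offset":[-50,-90,-125],"rotation":[0,0,0]}]' && python3 m.py
```

```text
t: 13.85
tool_pos: [0.5574, -0.08, 0.1624]
tool_rot: [2.389, 2.041, 0.0]
contact_force: [0.5, 0.2, 0.5]
opening: -0.0001
grip_force: 0.0
t: 14.85
tool_pos: [0.4605, -0.1163, 0.2913]
tool_rot: [2.386, 2.035, 0.005]
contact_force: [0.2, 0.2, -0.0]
opening: -0.0
grip_force: 0.0
top centre [ 0.60956695 -0.07412073] yaw0 -110.97080350413796 res [0.0011 0.0008 0.0009 0.0019] joint 1.4037415413991097 326
wrist centre [ 0.61041441 -0.0744744 ] yaw0 -109.8518802241315 res [0.0018 0.0021 0.0022 0.0031] joint 1.4293730446072077 1854
```

Both cameras now put the disc at 1.40–1.43, with the bin unmoved and the hand well clear. I'll hand the job in.

```bash
python3 -c "
from h import *
print(ctrl.finish_job())"
```

```text
the job is handed in; nothing more can be done
None
```

The lid disc is at the temporarily-shut stop (measured at 1.40–1.43 rad against the 1.40 goal) and the bin has not moved; the hand is clear and the job is handed in, with no verdict returned, and it took a second small push because the disc first rested short at about 1.25 rad.

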